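Pin the mixer's pull-out tray to the counter

ROBOT

A 7-joint arm with a two-finger parallel gripper is mounted at the origin on the work surface. World frame = base frame: x ahead of the robot, y to its left, z up, the work surface at z = 0. Lengths are in mm, angles in rad, forces in N, time in s.
With the tool pointing down it reaches from about 400 to 875 mm from the base axis. Payload 4.4 kg.
Tool frame: the origin (TCP) lies at the very end of the fingers, on their centre line; the grasp point (between the pads) lies 19 mm behind it; z points along the fingers, y is the direction in which the jaws open and shut (so a half turn about z gives the same grasp; the last joint's range is limited). The gripper opens to 85 mm and grips with 20 to 120 N. Pads are 22 mm wide; open, the fingers measure 114 mm over their backs; the gripper's body (76 mm by 85 mm) begins 54 mm behind the grasp point. The pads swing forward as they close: fully open they stand 13 mm farther back than shut.
Start: joints at [-1.4, 0.628, 0.038, 1.517, -0.027, 0.996, -0.02], TCP at [152.46, 631.881, 231.313] pointing down, gripper open.
Joint ranges: [-3.06, 3.06], [-0.37, 2.12], [-1.25, 1.32], [0.18, 2.47], [-1.1, 4.24], [0.23, 1.98], [-2.94, 2.94]. Speed limits (rad/s): [2.57, 2.57, 3.14, 3.14, 3.14, 3.14, 3.14].

INTERFACE

Orientations are given as [roll, pitch, yaw] about the fixed x, y, z axes, in that order (R = Rz(yaw) Ry(pitch) Rx(roll)).
In Python, from cell import ctrl, eyes gives the robot as it stands.
- The arm moves only by the tool move_arm, never from a script. Its argument "increments" is a list of rows, each a list of 6 numbers: the shift along the tool's x, y, z in cm, then the turn, a rotation vector about the tool's x, y, z in degrees. In form: [[x, y, z, wx, wy, wz], ...]. A call has 1 to 20 rows; each row is the pose to reach, as a shift and turn from the pose commanded when the call began, along the tool's axes at that moment; what a row does not reach only later rows make up. A row lasts 1/10 s, in which the tool goes at most 50 mm and 8.59 degrees, less where a joint would pass 70% of its speed; a pose out of reach is approached as far as the arm can. A call with a gripper value outside its range is refused whole. "grip" is the opening, from -1 (shut) to 1 (fully open), set as the call begins (left out, the last holds). The fingers move at their own pace and stop on an object; the grip force is fixed at half the most. Time passes only in rows, so rows that repeat a pose let the fingers close. It gives the time, the measured TCP pose, the force and the opening at its end, in the units of the state.
- ctrl.read_state(): the state, without advancing time (a new reading comes with each control period).
- eyes.get_image(name): name is "scene" or "top" or "wrist"; returns the picture (384x512x3 uint8, red, green, blue); there is no depth.
- eyes.calibration(name): a dict with "fx", "fy", "cx", "cy" (pixels), "dist" ([k1, k2, p1, p2, k3] as OpenCV has them; the pictures are not rectified), "pose" (4x4, takes a point from camera to world coordinates); the wrist camera has in their place "tool_from_camera" (4x4, takes a point from camera to tool coordinates, whose origin is the TCP and whose axes are the flange's). Camera axes: x right, y up, looking along -z (the intrinsics and any distortion apply to the point x, -y, -z); pixel columns grow to the right and rows downward; lengths in mm; the calibration is good to about 2 mm. A picture is of the moment at which its call begins: read the wrist's pose just before it. calibration takes no time and is no camera call.
- ctrl.finish_job(): hands the job in, once; it reports no verdict.
The state is a dict: "clock": time; "qpos": joint angles; "qd": joint speeds; "tau": joint torques, N m; "eef_pos": TCP position; "tool_rot": TCP orientation; "force": force on the tool from outside, world axes, zero at the start; "torque": the same for the moment, N m; "width": finger opening in mm.
Only numpy, scipy, OpenCV 4.12 (cv2) and the standard library are available. Lean on these libraries where they do the work, as an engineer would, in place of code of your own. Each camera call takes 0.05 s, during which the arm holds its last target. There are 200 camera calls.

TASK

Lock the mixer's tray before mixing: take the lock pin, the one with the tall straight cylindrical grip, out of the dark wooden block and push it straight down through the fork and the tray's tongue, keeping hold of it until its collar sits flat on the fork. Then let go, leaving the other two pieces where they stand in the block.

Things in the scene. Friction and masses are not known exactly. Their poses are not given: they have to be found in the camera images.
- lock_pin: Steel pin, upright, 0.18 kg, in one of 3 holes of a fixed dark wood block; lift 50 mm to clear. Origin on its axis at the collar's underside (starts on the block's top, 60 mm above the counter), z up. Above origin: collar 34 mm dia, 6 mm thick; then straight round grip 24 mm dia, from 6 to 54 mm (hold here, from above). Below: shank 14 mm dia, 50 mm long, last 12 mm tapering to 6 mm.
- fork_hole (a point): Mouth centre of the vertical hole in the fixed steel fork's flat top (66 x 62 mm), 60 mm above the counter. z up; -y along the tongue to the red mixer (bowl 215 mm off, mixer 390 mm tall). Aligned holes through fork, tongue, fork: 22, 24, 22 mm dia, mouth chamfered 4 mm; free to the counter below. The pin slides in at any yaw; home = pin origin at this point.
- ball_pin: Bystander in the block: same 34 mm collar, but a 30 mm ball for a head, 35 mm tall in all. Origin on its axis at the collar's underside, z up. The block is 64 mm wide, 250 long, 60 high; its holes, 21 mm wide, lie in a straight row along it, 85 mm apart. Which piece is in which hole changes.
- hub_plug: Bystander in the block: plug with a broad flat low round cap, 50 mm dia, 12 mm tall. Origin on its axis at the cap's underside, on the block's top face, z up.
Things that resemble listed ones, but are neither listed nor needed, are in the scene too. What is shaped like the lock_pin but green or yellow is not meant.

How it is judged (in metres and radians):
On the way:
1. the pin is pushed down through the fork until its collar is within 8 mm of the fork's top, still in the fingers (z of lock_pin in the frame of fork_hole below 0.008 m and horizontal distance between lock_pin and fork_hole below 0.01 m and angle between lock_pin's own z axis and vertical below 0.14 rad and contact force between the fingers and lock_pin above 0.3 N), for 0.1 s.
At the end, for the whole second after the job is handed in: The lock pin stands in the fork hole, its collar within 4 mm of the fork's top face, within 10 mm of the hole's centre and within 8 degrees of upright, at rest and let go; the ball-headed pin and the flat plug are within 20 mm of where they started (z of lock_pin in the frame of fork_hole below 0.004 m and horizontal distance between lock_pin and fork_hole below 0.01 m and angle between lock_pin's own z axis and vertical below 0.14 rad and linear speed of lock_pin below 0.02 m/s and distance of each of ball_pin, hub_plug from where it was at the start of the episode below 0.02 m); the robot touches nothing.
It fails at once if the ball-headed pin is lifted or shoved out of its place in the block (more than 30 mm) (distance of ball_pin from where it was at the start of the episode above 0.03 m).
It fails at once if the flat-capped plug is lifted or shoved out of its place in the block (more than 30 mm) (distance of hub_plug from where it was at the start of the episode above 0.03 m).
It also fails if it takes over 34 s, if anything falls off the work surface, if the arm or the gripper's body presses on something with over 40 N, if the wrist force passes 120 N, or if a joint passes its speed limit or range.

## Working session

There is one attempt and no reset: what is moved stays moved. The work goes in short steps, Python scripts to look and compute and a tool call to move; the robot and the scene stay as the last step left them, time stands still between calls to the robot, and variables do not carry over. Pictures are saved under pics/ and viewed, about 8 in all and at most 12, crops included, and the job is handed in when it is done.

Besides the shell and the picture viewer there is one more tool, called by a JSON object that holds its "op" and its "data", one argument or row to a line. move_arm: Moves the arm, as the interface text tells. Its arguments: {"type":"object","properties":{"increments":{"type":"array","items":{"type":"array","items":{"type":"number"}}},"grip":{"type":"number"}},"required":["increments"]}

```bash
mkdir -p pics; cat > h.py <<'E'
import numpy as np, cv2
from scipy.spatial.transform import Rotation as R
from cell import ctrl, eyes
def pose(n,s):
    c=eyes.calibration(n)
    if n!='wrist': return c,np.array(c['pose'])
    T=np.eye(4);T[:3,:3]=R.from_euler('xyz',s['tool_rot']).as_matrix();T[:3,3]=s['eef_pos']
    return c,T@np.array(c['tool_from_camera'])
def K(c): return np.array([[c['fx'],0,c['cx']],[0,c['fy'],c['cy']],[0,0,1.]])
def ray(c,T,uv):
    p=cv2.undistortPoints(np.array([[uv]],float),K(c),np.array(c['dist']))[0,0]
    return T[:3,3],T[:3,:3]@np.array([p[0],-p[1],-1])
def onz(c,T,uv,z):
    o,d=ray(c,T,uv);return o+d*(z-o[2])/d[2]
def proj(c,T,P):
    q=(np.linalg.inv(T)@np.append(P,1))[:3]*[1,-1,-1]
    return cv2.projectPoints(q[None],np.zeros(3),np.zeros(3),K(c),np.array(c['dist']))[0].ravel()
def tilt(): pass
def snap(n,f):
    s=ctrl.read_state();im=eyes.get_image(n);cv2.imwrite(f'pics/{f}.png',im[:,:,::-1]);return s,im
E
python3 - <<'E'
from h import *
a=[snap(n,n+'0')[1] for n in('scene','top','wrist')]
cv2.imwrite('pics/a.png',cv2.resize(np.hstack(a[:2])[:,:,::-1],(800,300)))
s=ctrl.read_state();print(s['clock'],s['eef_pos'],s['tool_rot'],s['width'])
for n in('scene','top','wrist'):
  c,T=pose(n,s);print(n,c['fx'],c['dist'],T.round(2).tolist())
E
```

```text
0.15 [152.36395445 631.41845637 230.61842678] [-3.14017861e+00  2.55582486e-06  2.90477129e+00] 85.28936890666093
scene 390.0081699440422 [-0.00847887  0.          0.          0.          0.        ] [[-0.26, -0.69, 0.68, 974.18], [0.97, -0.18, 0.18, 207.78], [0.0, 0.7, 0.71, 598.88], [0.0, 0.0, 0.0, 1.0]]
top 463.7126205315214 [-0.08589863  0.          0.          0.          0.        ] [[0.01, 1.0, -0.09, 392.68], [-1.0, 0.01, 0.02, 105.37], [0.02, 0.09, 1.0, 1107.99], [0.0, 0.0, 0.0, 1.0]]
wrist 269.551421832793 [0.01460577 0.         0.         0.         0.        ] [[0.23, -0.93, -0.28, 80.43], [0.97, 0.22, 0.07, 648.14], [-0.0, -0.29, 0.96, 372.97], [0.0, 0.0, 0.0, 1.0]]
```

View pics/scene0.png

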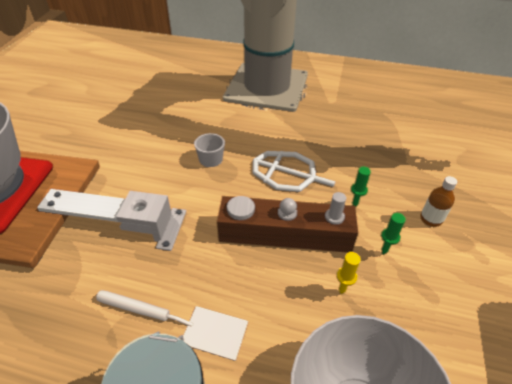

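View pics/top0.png

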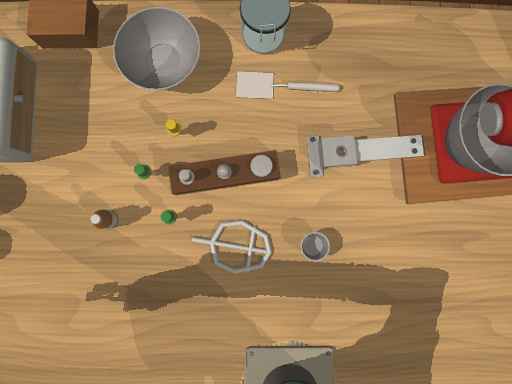

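The scene picture shows the block at about (288,222). Things that could be taken for the lock pin:
- grey cylinder grip: scene (337,208), top (186,176)
- ball pin: scene (288,208), top (224,171)
- flat plug: scene (240,207), top (261,166)
- green pins: scene (360,185) and (394,230)
- yellow pin: scene (349,270)

I choose the grey cylinder. The fork hole is at scene (140,205), top (341,151). I'll check both in one close crop.

```bash
python3 - <<'E'
from h import *
s=ctrl.read_state()
sc=cv2.imread('pics/scene0.png');t=cv2.imread('pics/top0.png')
f=lambda im,x,y:cv2.resize(im[y:y+60,x:x+80],(400,300),interpolation=cv2.INTER_CUBIC)
cv2.imwrite('pics/c.png',np.vstack([np.hstack([f(t,150,145),f(t,300,120)]),np.hstack([f(sc,295,180),f(sc,105,175)])]))
E
```

```text
(no output)
```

View pics/c.png

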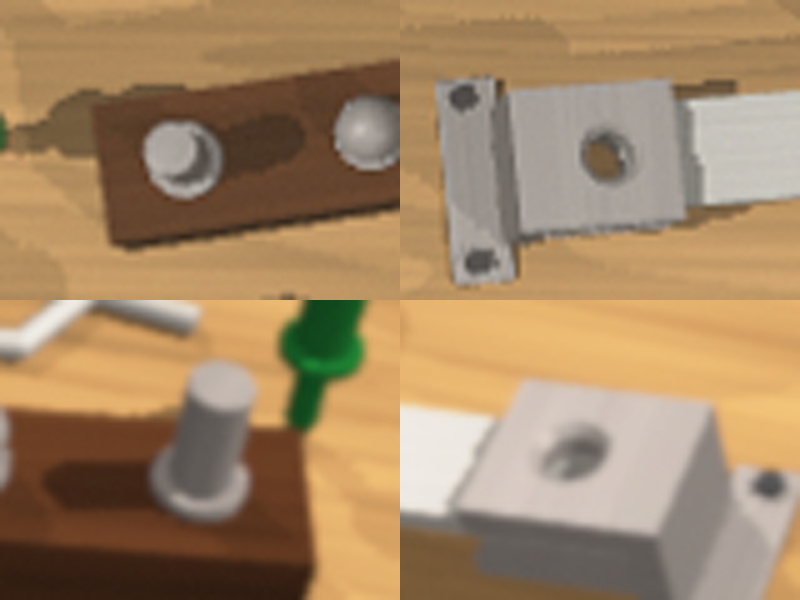

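The crop shows a straight grip on a collar, so the choice stands: grip top at top (184,175), scene (339,197). Fork hole at top (341,151), scene (140,205).

```bash
python3 - <<'E'
from h import *
s=ctrl.read_state()
for nm,z,tp,sp in(('pin',114,(184,174.6),(339,197)),('collar',66,(186,176.6),None),('hole',60,(341,151),(139.4,205)),('ball',82,(223.6,171),None),('plug',72,(261,166),None)):
  for n,uv in(('top',tp),('scene',sp)):
    if uv: print(nm,n,onz(*pose(n,s),uv,z).round(1))
c,T=pose('top',s)
a=onz(c,T,(186,176.6),66);
for uv in((403,95),(397,136),(424,134)):print('misc',onz(c,T,uv,30).round())
print(R.from_euler('xyz',s['tool_rot']).as_matrix().round(3))
E
```

```text
pin top [493.8 238.5 114. ]
pin scene [497.1 238.9 114. ]
collar top [494.2 240.3  66. ]
hole top [ 557.6 -112.8   60. ]
hole scene [ 559.7 -113.3   60. ]
ball top [506.  154.9  82. ]
plug top [519.4  71.5  72. ]
misc [ 702. -273.   30.]
misc [ 601. -255.   30.]
misc [ 607. -322.   30.]
[[-0.972  0.235 -0.   ]
 [ 0.235  0.972 -0.001]
 [-0.    -0.001 -1.   ]]
```

```bash
cat >> h.py <<'E'
def inc(P,yaw=98.):
    s=ctrl.read_state();M=R.from_euler('xyz',s['tool_rot']);G=R.from_euler('xyz',[180,0,yaw],degrees=True)
    print(s['clock'],'at',np.round(s['eef_pos'],1),'w',round(s['width'],1),'F',np.round(s['force'],1),'shift cm',(M.inv().apply(np.array(P)-s['eef_pos'])/10).round(2),'turn',(M.inv()*G).as_rotvec(degrees=True).round(1))
E
python3 -c "
from h import *
inc([495.3,239,230])"
```

```text
0.15 at [152.4 631.4 230.6] w 85.3 F [ 0.2 -0.5 -0.9] shift cm [-42.54 -30.1    0.1 ] turn [-0.1  0.  68.4]
```

{"op": "move_arm", "data": {
  "increments": [
    [-2,-1.4,0,0,0,4],
    [-5,-3.5,0,0,0,9],
    [-9,-6.3,0,0,0,15],
    [-13,-9.2,0,0,0,21],
    [-17,-12,0,0,0,27],
    [-21,-14.9,0,0,0,34],
    [-25,-17.7,0,0,0,40],
    [-29,-20.5,0,0,0,46],
    [-33,-23.4,0,0,0,53],
    [-37,-26.2,0,0,0,59],
    [-40,-28.3,0,0,0,64],
    [-42,-29.7,0,0,0,67.5],
    [-42.5,-30.1,0,0,0,68.4],
    [-42.5,-30.1,0,0,0,68.4],
    [-42.5,-30.1,0,0,0,68.4],
    [-42.5,-30.1,0,0,0,68.4]
  ],
  "grip": 1
}}

```text
clock: 1.75
eef_pos: [493.7, 241.4, 231.1]
tool_rot: [-3.141, -0.001, 1.715]
force: [0.4, -0.2, 0.7]
width: 85.3
```

```bash
python3 - <<'E'
from h import *
inc([495.3,239,230])
s,im=snap('wrist','w1');c,T=pose('wrist',s)
print(proj(c,T,[495.3,239,114]),proj(c,T,[495.3,239,66]))
E
```

```text
1.75 at [493.7 241.4 231.1] w 85.3 F [ 0.4 -0.2  0.7] shift cm [-0.26  0.12  0.11] turn [-0.1 -0.1  0.2]
[259.58062357 186.06966811] [259.22001726 174.73768648]
```

View pics/w1.png

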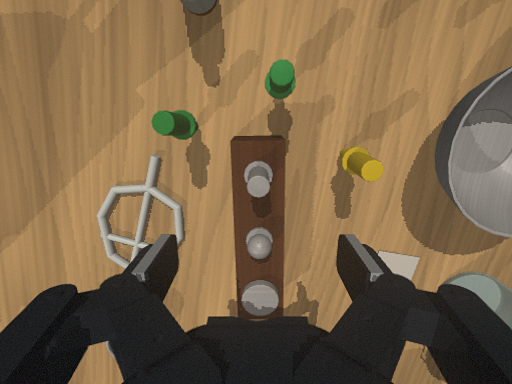

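The wrist picture shows the pin top at about (258,187), predicted (259.6,186), so the estimate holds within 2 mm. The jaws lie across the block, so I'm descending.

{"op": "move_arm", "data": {
  "increments": [
    [-0.2,0,1,0,0,0],
    [-0.2,0,3,0,0,0],
    [-0.2,0,6,0,0,0],
    [-0.2,0,9,0,0,0],
    [-0.2,0,12,0,0,0],
    [-0.2,0,14,0,0,0],
    [-0.2,0,15.2,0,0,0],
    [-0.2,0,15.6,0,0,0],
    [-0.2,0,15.6,0,0,0],
    [-0.2,0,15.6,0,0,0]
  ]
}}

```text
clock: 2.8
eef_pos: [495.9, 237.9, 76.1]
tool_rot: [3.14, -0.001, 1.711]
force: [0.2, 0.3, 0.6]
width: 85.5
```

{"op": "move_arm", "data": {
  "increments": [
    [0,0,0,0,0,0],
    [0,0,0,0,0,0],
    [0,0,0,0,0,0],
    [0,0,0,0,0,0],
    [0,0,0,0,0,0],
    [0,0,0,0,0,0],
    [0,0,0,0,0,0],
    [0,0,0,0,0,0],
    [0,0,0,0,0,0],
    [0,0,0,0,0,0]
  ],
  "grip": -1
}}

```text
clock: 3.8
eef_pos: [495.2, 237.7, 75.7]
tool_rot: [3.142, -0.0, 1.711]
force: [-1.4, -0.3, 4.8]
width: 22.7
```

{"op": "move_arm", "data": {
  "increments": [
    [0,0,-0.3,0,0,0],
    [0,0,-1,0,0,0],
    [0,0,-2.5,0,0,0],
    [0,0,-4.5,0,0,0],
    [0,0,-7,0,0,0],
    [0,0,-9.5,0,0,0],
    [0,0,-11.5,0,0,0],
    [0,0,-12.5,0,0,0],
    [0,0,-12.5,0,0,0],
    [0,0,-12.5,0,0,0]
  ]
}}

```text
clock: 4.8
eef_pos: [494.7, 237.5, 199.6]
tool_rot: [-3.14, 0.0, 1.711]
force: [-0.2, -0.3, -1.5]
width: 22.8
```

```bash
python3 - <<'E'
from h import *
inc([558.6,-113,200])
s,im=snap('scene','s2');snap('wrist','w2')
E
```

```text
4.8 at [494.7 237.5 199.6] w 22.8 F [-0.2 -0.3 -1.5] shift cm [-3.56e+01  1.43e+00 -3.00e-02] turn [-0.1  0.   0. ]
```

View pics/s2.png

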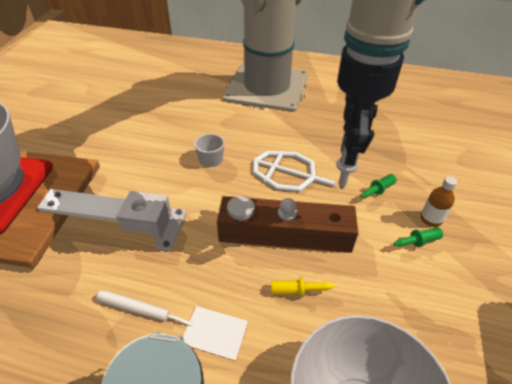

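The pin is out of its hole and hangs at about scene (347,165); ball pin and plug are still in place. The loose green and yellow pins lie on the counter. Moving above the fork.

{"op": "move_arm", "data": {
  "increments": [
    [-1,0,0,0,0,0],
    [-3,0.1,0,0,0,0],
    [-6,0.2,0,0,0,0],
    [-9.5,0.4,0,0,0,0],
    [-13,0.5,0,0,0,0],
    [-16.5,0.7,0,0,0,0],
    [-20,0.8,0,0,0,0],
    [-23.5,0.9,0,0,0,0],
    [-27,1.1,0,0,0,0],
    [-30.5,1.2,0,0,0,0],
    [-33,1.3,0,0,0,0],
    [-34.8,1.4,0,0,0,0],
    [-35.6,1.4,0,0,0,0],
    [-35.6,1.4,0,0,0,0],
    [-35.6,1.4,1.5,0,0,0],
    [-35.6,1.4,2,0,0,0],
    [-35.6,1.4,2,0,0,0],
    [-35.6,1.4,2,0,0,0]
  ]
}}

```text
clock: 6.7
eef_pos: [558.9, -112.2, 180.4]
tool_rot: [-3.141, -0.0, 1.712]
force: [-0.5, -1.0, -1.0]
width: 22.5
```

```bash
python3 - <<'E'
from h import *
inc([558.6,-113,130])
s,w=snap('wrist','w3');_,sc=snap('scene','s3');_,t=snap('top','t3')
for n in('wrist','scene','top'):
  c,T=pose(n,s);print(n,'hole',proj(c,T,[558.6,-113,60]).round(1),'tip',proj(c,T,np.array(s['eef_pos'])-[0,0,65.7]).round(1),'collar',proj(c,T,np.array(s['eef_pos'])-[0,0,12]).round(1))
f=lambda im,x,y,a,b:cv2.resize(im[y:y+b,x:x+a],(400,600),interpolation=cv2.INTER_CUBIC)
cv2.imwrite('pics/d.png',np.hstack([f(w,180,100,160,240),f(sc,100,120,80,120)])[:,:,::-1])
E
```

```text
6.7 at [ 558.9 -112.2  180.4] w 22.5 F [-0.5 -1.  -1. ] shift cm [-0.08 -0.04  5.04] turn [-0.  -0.   0.1]
wrist hole [257.9 183.3] tip [258.6 200.4] collar [259.1 228.6]
scene hole [139.8 204.6] tip [133.9 183.9] collar [127.1 161. ]
top hole [341.1 150.6] tip [345.9 146.6] collar [351.4 142.4]
```

View pics/d.png

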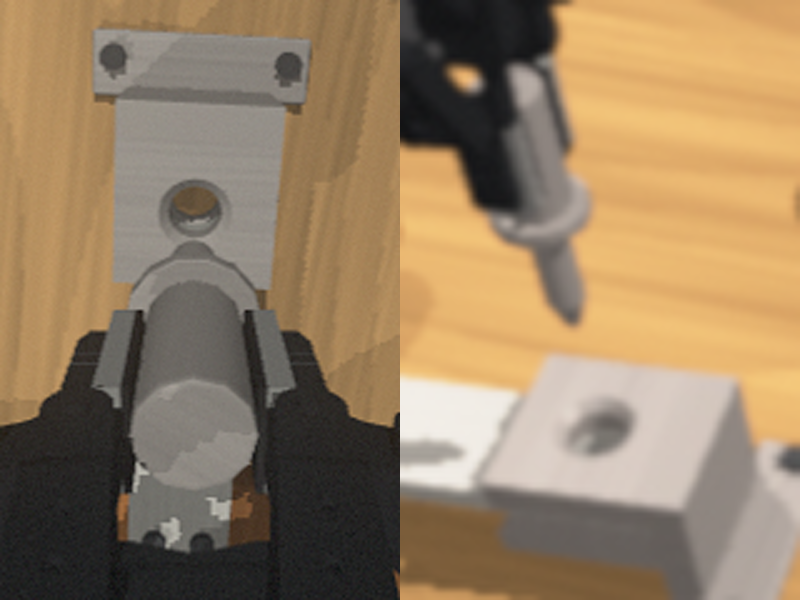

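Both views agree with the prediction to within about 1 px: tip at scene (134,184), hole at scene (140,205), wrist hole at (258,184). The pin is upright and centred, so I'm descending.

{"op": "move_arm", "data": {
  "increments": [
    [-0.1,0,1,0,0,0],
    [-0.1,0,2.5,0,0,0],
    [-0.1,0,4,0,0,0],
    [-0.1,0,5,0,0,0],
    [-0.1,0,5.7,0,0,0],
    [-0.1,0,6.3,0,0,0],
    [-0.1,0,6.9,0,0,0],
    [-0.1,0,7.5,0,0,0],
    [-0.1,0,7.5,0,0,0]
  ]
}}

```text
clock: 7.75
eef_pos: [558.6, -113.8, 104.6]
tool_rot: [-3.141, -0.0, 1.711]
force: [-0.4, 0.8, -2.1]
width: 22.6
```

{"op": "move_arm", "data": {
  "increments": [
    [0,0,0.5,0,0,0],
    [0,0,1,0,0,0],
    [0,0,1.5,0,0,0],
    [0,0,2,0,0,0],
    [0,0,2.4,0,0,0],
    [0,0,2.6,0,0,0],
    [0,0,2.75,0,0,0],
    [0,0,2.85,0,0,0],
    [0,0,2.9,0,0,0],
    [0,0,2.9,0,0,0],
    [0,0,2.9,0,0,0]
  ]
}}

```text
clock: 8.85
eef_pos: [559.1, -114.0, 76.4]
tool_rot: [3.141, 0.0, 1.711]
force: [-0.6, -0.4, -1.6]
width: 22.7
```

{"op": "move_arm", "data": {
  "increments": [
    [0,0,0.05,0,0,0],
    [0,0,0.1,0,0,0],
    [0,0,0.15,0,0,0],
    [0,0,0.2,0,0,0],
    [0,0,0.2,0,0,0],
    [0,0,0.2,0,0,0]
  ]
}}

```text
clock: 9.45
eef_pos: [559.1, -114.0, 75.7]
tool_rot: [3.141, -0.0, 1.711]
force: [-2.8, 0.4, 10.3]
width: 22.9
```

```bash
python3 - <<'E'
from h import *
inc([558.6,-113,75])
_,sc=snap('scene','s4')
cv2.imwrite('pics/e.png',cv2.resize(sc[150:250,80:200],(720,600),interpolation=cv2.INTER_CUBIC)[:,:,::-1])
E
```

```text
9.45 at [ 559.1 -114.    75.7] w 22.9 F [-2.8  0.4 10.3] shift cm [ 0.1  -0.04  0.07] turn [ 0. -0.  0.]
```

View pics/e.png

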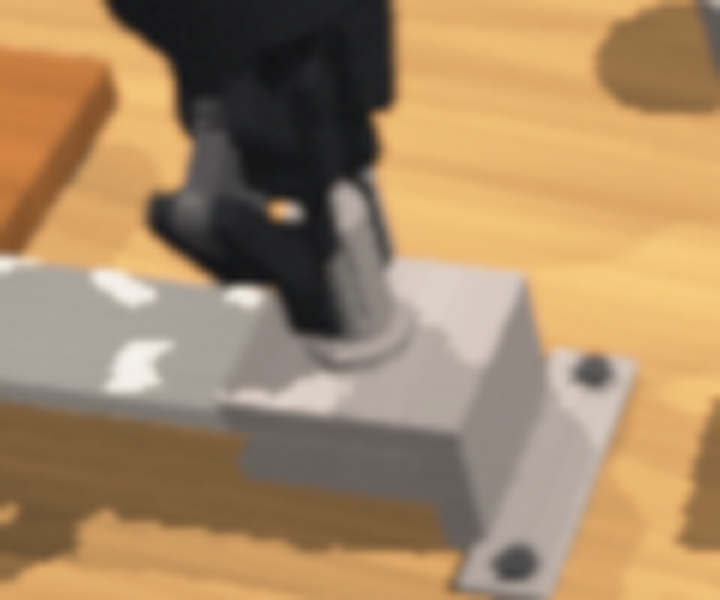

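The collar sits flat on the fork at crop (360,345), with 10 N of contact force at the expected height. Releasing and rising.

{"op": "move_arm", "data": {
  "increments": [
    [0,0,0,0,0,0],
    [0,0,0,0,0,0],
    [0,0,0,0,0,0],
    [0,0,0,0,0,0],
    [0,0,0,0,0,0],
    [0,0,0,0,0,0],
    [0,0,0,0,0,0],
    [0,0,0,0,0,0]
  ],
  "grip": 1
}}

```text
clock: 10.3
eef_pos: [559.0, -113.9, 74.3]
tool_rot: [-3.142, -0.0, 1.711]
force: [0.5, 0.6, 0.1]
width: 85.5
```

{"op": "move_arm", "data": {
  "increments": [
    [0,0,-0.5,0,0,0],
    [0,0,-2,0,0,0],
    [0,0,-4,0,0,0],
    [0,0,-7,0,0,0],
    [0,0,-10,0,0,0],
    [0,0,-13,0,0,0],
    [0,0,-15,0,0,0],
    [0,0,-16,0,0,0],
    [0,0,-16,0,0,0],
    [0,0,-16,0,0,0]
  ]
}}

```text
clock: 11.3
eef_pos: [558.4, -113.7, 233.5]
tool_rot: [-3.14, -0.001, 1.711]
force: [0.0, -0.1, 1.2]
width: 85.2
```

```bash
python3 - <<'E'
from h import *
inc([558.6,-113,75])
s,sc=snap('scene','s5')
c,T=pose('scene',s);print(proj(c,T,[558.6,-113,66]).round(1),proj(c,T,[558.6,-113,114]).round(1))
cv2.imwrite('pics/f.png',cv2.resize(sc[130:280,60:390],(800,364),interpolation=cv2.INTER_CUBIC)[:,:,::-1])
E
```

```text
11.3 at [ 558.4 -113.7  233.5] w 85.2 F [ 0.  -0.1  1.2] shift cm [ 0.06  0.05 15.85] turn [-0.1 -0.   0. ]
[139.2 202.4] [133.7 184. ]
```

View pics/f.png

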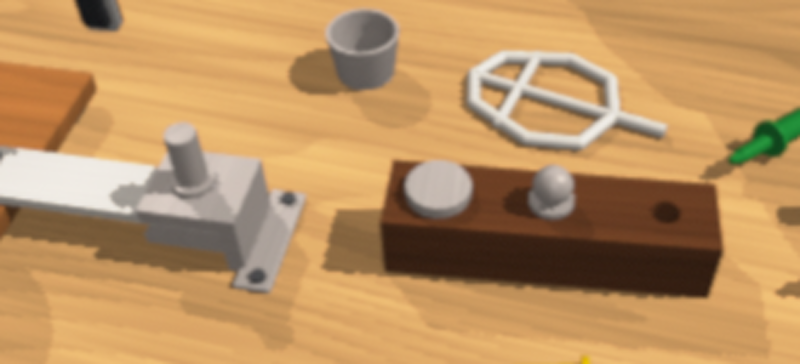

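The pin stands in the fork with its top at scene (134.7,184), predicted (133.7,184). The plug and ball pin are in place and the arm is clear. Handing in.

```bash
python3 -c "
from h import *
print(ctrl.finish_job())"
```

```text
the job is handed in; nothing more can be done
None
```

The lock pin is locked into the fork and the job is handed in; the hand-in gives no verdict. I took the pin from the end hole of the block and lowered it through the fork and tongue. I kept hold of it until the collar seated, with about 10 N of contact at the expected height, then opened the gripper and rose 160 mm by about 11.3 s.

- **Pin:** in the last picture it stands upright, collar flat on the fork, its top within about 1 px of the predicted spot.
- **Bystanders:** the ball pin and flat plug look unmoved in their holes; I judged this by eye and did not measure it.
- **Loose pins:** the two green pins and the yellow one stood upright at the start but were lying down by my second look. I did not find out why. They stayed on the counter, and no unusual force showed in the readings.

No check failed or disagreed.

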